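# Return the grinding balls through the swivel-covered port and tray the jar lids

### The arm

A 6-joint arm with a two-finger parallel gripper is mounted at the origin on the work surface. World frame = base frame: x ahead of the robot, y to its left, z up, the work surface at z = 0. Lengths are in mm, angles in rad, forces in N, time in s.
With the tool pointing down it reaches from about 350 to 950 mm from the base axis. Payload 17.4 kg.
Tool frame: the origin (TCP) lies at the centre of the arm's flange, where the gripper is bolted on; the fingertips stand 186 mm ahead of it and the grasp point (between the pads) lies 167 mm ahead of it; z points along the fingers, y is the line along which they close (so a half turn about z gives the same grasp; the last joint's range is limited). The gripper opens to 93 mm and grips with 3 to 60 N. Pads are 15 mm wide; open, the fingers measure 128 mm over their backs; the gripper's body (75 mm by 188 mm) begins 65 mm behind the grasp point.
Start: joints at [1.28, 0.116, 1.442, -0, 1.584, -0.038], TCP at [168.836, 653.551, 404.746] pointing down, gripper open.
Joint ranges: [-2.83, 2.83], [-0.83, 2.19], [0.07, 2.5], [-1.14, 4.28], [0.01, 3], [-2.97, 2.97]. Speed limits (rad/s): [1.89, 1.89, 2.22, 3.14, 3.14, 3.14].

### API

Orientations are given as [roll, pitch, yaw] about the fixed x, y, z axes, in that order (R = Rz(yaw) Ry(pitch) Rx(roll)).
In Python, from workcell import arm gives the robot as it stands. The module is installed in compiled form; this text tells all that it offers.
- The arm moves only by the tool drive_tool, never from a script. Its argument "motion" is text: rows parted by semicolons, each of 7 numbers parted by spaces: the shift along the world's x, y, z in mm, then the turn, a rotation vector about the world's x, y, z in rad, then the opening, from 0 (shut) to 1 (fully open). A call has 1 to 5 rows; each row is the pose to reach, as a shift and turn from the pose commanded when the call began; what a row does not reach only later rows make up. A row lasts 1/8 s, in which the tool goes at most 62.5 mm and 10.7 degrees, less where a joint would pass 70% of its speed; a pose out of reach is approached as far as the arm can. A call with a gripper value outside its range is refused whole. The fingers move at their own pace and stop on an object; "force" is the grip in N (left out, the last holds). Time passes only in rows, so rows that repeat a pose let the fingers close. It gives the time, the measured TCP pose, the force, the opening and the grip force at its end, in the units of the state.
- arm.sense(): the state, without advancing time (a new reading comes with each control period).
- arm.read_camera(name): name is "scene" or "top" or "wrist"; returns a dict with "img" (420x560x3 uint8, blue, green, red), "fx", "fy", "cx", "cy" (pixels), "T" (4x4, takes a point from camera to world coordinates); the wrist camera has in their place "hand_eye" (4x4, takes a point from camera to tool coordinates, whose origin is the TCP and whose axes are the flange's). Camera axes: x right, y down, z forward; pixel columns grow to the right and rows downward; lengths in mm; the calibration is good to about 2 mm. A picture is of the moment at which its call begins: read the wrist's pose just before it. There is no depth.
- arm.sign_off(): hands the job in; it is judged then, once.
The state is a dict: "time_s": time; "joints": joint angles; "qvel": joint speeds; "joint_torque": joint torques, N m; "tool_pos": TCP position; "eef_rot": TCP orientation; "contact_force": force on the tool from outside, world axes, zero at the start; "wrist_torque": the same for the moment, N m; "finger_gap": opening from 0.0 (shut) to 1.0 (fully open); "finger_force": force on a finger pad.
Only numpy, scipy, OpenCV 4.12 (cv2) and the standard library are available. Lean on these libraries where they do the work, as an engineer would, in place of code of your own. Each camera call takes 0.05 s, during which the arm holds its last target. There are 200 camera calls.

### The job

Swing the yellow cover round its pivot screw, on the side where it will not hit the tall bottle, until the port of the ball hopper is fully uncovered. Then lift the bar of the blue board so that both white balls roll into the port while the two lids stay on the board, and lower the board back to rest. Finally lay both lids flat, knob up and side by side, on the floor of the green tray; leave the cover open and everything else where it stands.

Things in the scene. Friction and masses are not known exactly. Their poses are not given: they have to be found in the camera images.
- port (a point): centre of the port in the top of the grey hopper, at deck height, 100 mm over the table. Axes are the station's: +y runs from the tipping board over the port to the pivot screw, z up. Port 120 (x) by 90 mm (y), floor 80 mm lower. Hopper block 150 mm wide (x), from y -60 to +150 mm; base plate 180 mm wide, 12 mm thick, y -290 to +150 mm
- ball_stop (a point): middle of the top edge of the fixed grey upright ball stop on the deck: 80 mm wide (x), 6 mm thick, its top 49 mm over the deck; the yellow cover passes below it
- cover_pivot (a point): pivot screw of the yellow cover, 120 mm in +y from the port centre; this point is on the vertical swivel axis at the plate's mid-height, 106 mm over the table. A fixed steel post 20 mm thick carries on up to 53 mm over the deck and holds the ball stop
- cover_knob (a point): grasp point of the cover's black knob: a vertical cylinder 18 mm across, 60 mm tall, 110 mm from the pivot axis; this point is 38 mm above the plate's top, 22 mm below the knob's top. It may turn in the grasp. The plate is 140 mm wide, 6 mm thick, reaches 172 mm from the pivot and lies 3 mm over the deck. Light friction (about 1 N at the knob); it stays where it is left
- cover (a joint): angle of the cover, rad: 0 = straight over the port, knob towards the board; positive is anticlockwise from above (knob moves to the station's +x side), negative the other way; stops at -1.75 and +1.75. The port is wholly clear beyond 1.45 either way. Swung out, the cover overhangs the hopper's side 103 to 109 mm over the table
- board_mid (a point): middle of the blue tipping board's upper face; its axes turn with the board: y down the board to the port, z out of the face. Trough 184 mm wide inside, 196 mm long, 28 mm rails, narrowing to an open lip 110 mm wide. The hinge line (along x) is at the lip, 105 mm in +y of this point, 60 mm short of the port centre, 128 mm over the table
- board_bar (a point): middle of the black round lifting bar (14 mm thick, 120 mm long, along x) at the board's rear end, 250 mm from the hinge, 46 mm of room to the rear rail, about 120 mm over the table at rest. Pinch it from above across the bar and lift in an arc about the hinge (about 5 N); the bar may turn in the grasp. A damper makes it sink slowly if let go
- board (a joint): angle in rad the board is tipped from rest (0), up to 0.6. At rest it leans 0.06 back, away from the port, so the balls lie against the rear rail; they roll down well at 0.2 to 0.4, where the lids still stay by friction. A ball caught behind a lid comes free with a little more tilt
- tray_in (a point): centre of the inner floor of the green lid tray, 4 mm over the table: an open tray 120 mm (x) by 180 mm (y) outside, 30 mm tall, walls 4 mm; fixed. Its axes are the tray's
- ball_a_center (a point): centre of a white porcelain grinding ball, 48 mm diameter, about 0.14 kg, starting at the rear end of the board
- ball_b_center (a point): centre of a white porcelain grinding ball, 48 mm diameter, about 0.14 kg, starting at the rear end of the board
- lid_a_center (a point): a mill-jar lid, half-way up, on its axis: terracotta disc 66 mm across and 10 mm thick with a dark upright round knob 20 mm across and 26 mm tall on top (36 mm in all; the knob runs from 8 mm below this point to 18 mm above), about 0.1 kg; z along the knob. It lies flat on the board; grasp it by the knob
- lid_b_center (a point): a mill-jar lid, half-way up, on its axis: terracotta disc 66 mm across and 10 mm thick with a dark upright round knob 20 mm across and 26 mm tall on top (36 mm in all; the knob runs from 8 mm below this point to 18 mm above), about 0.1 kg; z along the knob. It lies flat on the board; grasp it by the knob
- bottle_mid (a point): bystander, leave alone: tall amber glass bottle, 62 mm across, 180 mm tall with its cap; this point is half-way up its axis. It stands beside the hopper, on one side or the other (the foam block on the opposite one), and would be struck by a cover swung its way
- case_mid (a point): bystander, leave alone: low black foam block, 62 x 110 mm, 42 mm tall; this point is half-way up its axis. Low enough for the open cover to pass over it
- rack_mid (a point): bystander, leave alone: grey hexagonal test-tube rack, 120 mm across, 102 mm tall over its tubes; this point is half-way up its axis
- beaker_mid (a point): bystander, leave alone: open glass beaker, 76 mm across, 95 mm tall; this point is half-way up its axis
- jar_mid (a point): bystander, leave alone: white jar with a blue cap, 64 mm across, 75 mm tall; this point is half-way up its axis
Mind the look-alikes: they are no part of the job. Of the things shaped like the part that bears tray_in, the green one is meant.

How it is judged:
By the outcome, as a careful person would: the job done as asked, in the order asked, and still so for the second after the job is handed in, with the robot touching nothing.
It also fails if it takes over 72 s, if anything falls off the work surface, if the arm or the gripper's body presses on something with over 40 N, if the wrist force passes 120 N, or if a joint passes its speed limit or range.

## Working session

There is one attempt and no reset: what is moved stays moved. The work goes in short steps, Python scripts to look and compute and a tool call to move; the robot and the scene stay as the last step left them, time stands still between calls to the robot, and variables do not carry over. Pictures are saved under pics/ and viewed, at most 12 in all, crops included, and the job is handed in when it is done.

Besides the shell and the picture viewer there is one more tool, called after "Call:" by a JSON object that holds its "name" and its "arguments". drive_tool: Moves the arm, as the interface text tells. Its arguments: {"type":"object","properties":{"motion":{"type":"string"},"force":{"type":"number"}},"required":["motion"]}

```bash
mkdir -p pics
python3 - <<'E'
from workcell import arm
import cv2,numpy as np,pickle
d={}
for n in("scene","top"):
    c=arm.read_camera(n);d[n]=c;cv2.imwrite(f"pics/{n}0.png",c["img"]);print(n,c["fx"],c["cx"],c["cy"],np.round(c["T"],3).tolist())
pickle.dump(d,open("c0.pkl","wb"))
s=arm.sense();print(s)
E
```

```text
scene 384.44408538209075 278.22917436915805 207.48967508182778 [[0.834, 0.445, -0.326, 894.771], [0.552, -0.656, 0.515, -670.292], [0.015, -0.609, -0.793, 996.788], [0.0, 0.0, 0.0, 1.0]]
top 447.6840367092454 278.1056675527062 212.43686820776767 [[-0.017, -0.995, 0.102, 383.962], [-1.0, 0.018, 0.012, -102.036], [-0.014, -0.102, -0.995, 1449.335], [0.0, 0.0, 0.0, 1.0]]
{'time_s': 0.1, 'joints': array([ 1.28020192e+00,  1.16442514e-01,  1.44218588e+00,  5.06685460e-06,
        1.58399165e+00, -3.78239491e-02]), 'qvel': array([ 0.00051661, -0.00305184, -0.00168535,  0.00029492, -0.00200465,
       -0.00138682]), 'joint_torque': array([ 1.68352708e-03, -7.22900105e+01, -6.23868513e+01,  7.80935003e-02,
        2.27384409e-02, -5.78729077e-05]), 'tool_pos': array([168.83688965, 653.55865581, 404.08368358]), 'eef_rot': array([-3.14056619e+00, -4.39135510e-05,  2.88882224e+00]), 'contact_force': array([-1.03955839, -0.29798075, -0.38251999]), 'wrist_torque': array([-0.01253683, -0.01326373,  0.02571311]), 'finger_force': 0.0, 'finger_gap': 0.9993563709400971}
```

View pics/top0.png

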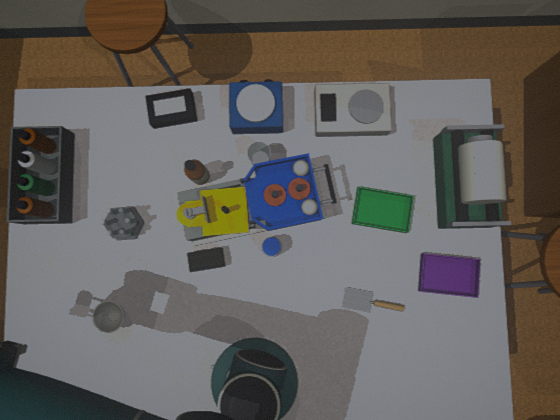

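View pics/scene0.png

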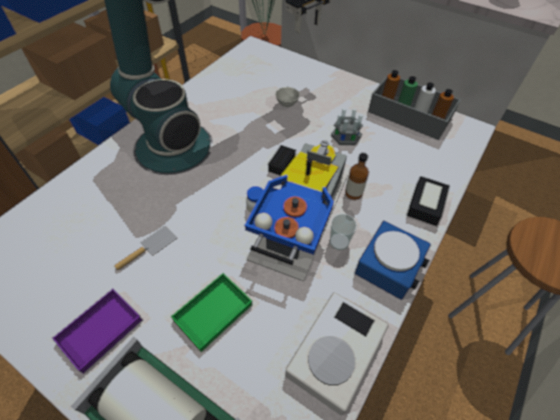

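The top view shows the station with its port direction pointing left. The bar is at about (335,185), the cover knob at about (230,209) and the pivot at about (197,212). The bottle (197,172) is on the far side, the foam block (207,260) on the near side and the green tray at (383,209). I'll enlarge both views next.

```bash
cat > h.py <<'E'
import cv2,numpy as np,pickle
def ray(c,p,T=None):
    T=c["T"] if T is None else T
    d=T[:3,:3]@np.array([(p[0]-c["cx"])/c["fx"],(p[1]-c["cy"])/c["fy"],1]);return T[:3,3],d/np.linalg.norm(d)
def plane(c,p,z,T=None):
    o,d=ray(c,p,T);return o+d*(z-o[2])/d[2]
def tri(*rs):
    A=sum(np.eye(3)-np.outer(d,d) for o,d in rs);b=sum((np.eye(3)-np.outer(d,d))@o for o,d in rs)
    x=np.linalg.solve(A,b);return x,[round(float(np.linalg.norm((np.eye(3)-np.outer(d,d))@(x-o))),1) for o,d in rs]
def blobs(img,f,amin=15):
    h=cv2.cvtColor(img,cv2.COLOR_BGR2HSV).astype(int);m=f(h[...,0],h[...,1],h[...,2]).astype(np.uint8)
    n,l,s,c=cv2.connectedComponentsWithStats(m);return [(np.round(c[i],1).tolist(),int(s[i,4]),s[i,:4].tolist()) for i in range(1,n) if s[i,4]>=amin],l
def masks():
    return dict(terra=lambda h,s,v:((h<12)|(h>175))&(s>130)&(v>90),green=lambda h,s,v:(abs(h-62)<12)&(s>150)&(v>60),yellow=lambda h,s,v:(abs(h-28)<5)&(s>150)&(v>100))
def T_of(s,he):
    from scipy.spatial.transform import Rotation as R
    T=np.eye(4);T[:3,:3]=R.from_euler("xyz",s["eef_rot"]).as_matrix();T[:3,3]=s["tool_pos"];return T@he
E
python3 - <<'E'
from h import *
d=pickle.load(open("c0.pkl","rb"))
t=d["top"]["img"][140:260,170:360];s=d["scene"]["img"][120:300,230:390]
cv2.imwrite("pics/t1.png",cv2.resize(t,None,fx=4,fy=4,interpolation=cv2.INTER_CUBIC))
cv2.imwrite("pics/s1.png",cv2.resize(s,None,fx=3.33,fy=3.33,interpolation=cv2.INTER_CUBIC))
for n in d:
    for k,f in masks().items(): print(n,k,blobs(d[n]["img"],f,30)[0])
E
```

```text
scene terra [([263.5, 31.9], 525, [241, 23, 40, 22]), ([294.6, 207.6], 234, [285, 198, 21, 18]), ([286.2, 227.7], 246, [276, 218, 21, 19])]
scene green [([211.4, 311.5], 2913, [173, 275, 78, 75])]
scene yellow [([330.8, 152.5], 63, [327, 146, 8, 14]), ([309.1, 172.2], 1079, [281, 152, 57, 38])]
top terra [([297.9, 188.9], 233, [289, 178, 20, 21]), ([273.8, 195.1], 249, [265, 185, 20, 21])]
top green [([382.4, 209.4], 1427, [357, 190, 52, 40])]
top yellow [([219.3, 211.7], 2208, [177, 187, 72, 49])]
```

View pics/t1.png

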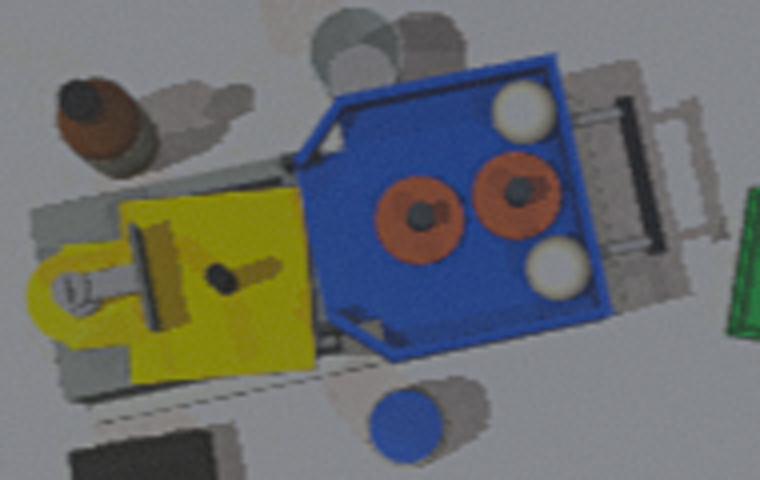

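View pics/s1.png

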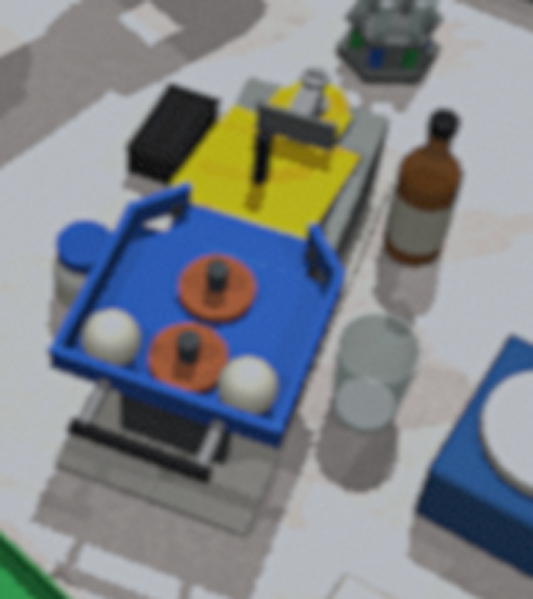

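The crops give matching pixels in both views for the cover knob's top and base, the bar's ends, the pivot post, the lid knob tops and the balls. I'll triangulate these.

Run:
```python
from h import *
d=pickle.load(open("c0.pkl","rb"));t,s=d["top"],d["scene"]
P={"knobtop":((214,272),(263,137)),"knobbase":((228,285),(260,182)),"bar1":((626,102),(208,472)),"bar2":((657,248),(76,428)),"posttop":((68,289),(315,75)),
"lid1(rear)knob":((518,188),(188,338)),"lid2knob":((420,213),(217,266)),"ballfar":((522,112),(248,384)),"ballnear":((557,268),(111,338)),
"stop_a":((135,228),(262,106)),"stop_b":((153,327),(262,106)),"jar":((407,425),(85,245)),"bottletop":((80,100),(443,122)),"beaker":((355,50),(377,345))}
R={}
for k,(a,b) in P.items():
    x,e=tri(ray(t,(170+(a[0]+.5)/4-.5,140+(a[1]+.5)/4-.5)),ray(s,(230+b[0]/3.33,120+b[1]/3.33)));R[k]=x;print(k,x.round(1),e)
b=R["bar1"]-R["bar2"];print("bar dir",b.round(1),np.arctan2(b[1],b[0]))
v=R["posttop"]-(R["bar1"]+R["bar2"])/2;print("station +y",np.arctan2(v[1],v[0]),np.hypot(*v[:2]),"expect 430")
v=R["posttop"]-R["knobtop"];print(np.arctan2(v[1],v[0]),np.hypot(*v[:2]))
x,e=tri(ray(t,(297.9,188.9)),ray(s,(286.2,227.7)));print("lid1 disc",x,e)
x,e=tri(ray(t,(273.8,195.1)),ray(s,(294.6,207.6)));print("lid2 disc",x,e)
for c in (t,s):
    bl,l=blobs(c["img"],masks()["green"],500);m=(l>0).astype(np.uint8)
    m=cv2.morphologyEx(m,cv2.MORPH_OPEN,np.ones((3,3)))
    q=cv2.boxPoints(cv2.minAreaRect(cv2.findNonZero(m)));hull=cv2.convexHull(cv2.findNonZero(m));ap=cv2.approxPolyDP(hull,5,True)[:,0]
    print("tray",q.round(1).tolist(),ap.tolist(),[plane(c,p,30).round(0)[:2].tolist() for p in ap])
```

```text
knobtop [532.3  71.6 163.2] [1.2, 1.2]
knobbase [531.5  71.  102.5] [1.6, 1.6]
bar1 [ 662.2 -231.5  124.1] [2.1, 2.1]
bar2 [ 551.7 -252.6  116.8] [1.5, 1.5]
posttop [524.5 181.3 150.5] [0.4, 0.4]
lid1(rear)knob [ 592.2 -149.3  152.9] [0.0, 0.0]
lid2knob [574.4 -77.2 159.1] [0.3, 0.3]
ballfar [ 651.6 -153.5  141. ] [0.7, 0.7]
ballnear [ 534.7 -176.8  139.5] [0.5, 0.5]
stop_a [540.2 106.6 186.6] [29.1, 29.1]
stop_b [498.3 122.1 142.1] [2.9, 2.9]
jar [423.6 -62.4  69.5] [0.9, 0.9]
bottletop [660.6 168.5 174.2] [1.3, 1.3]
beaker [711.1 -28.3  95.5] [0.3, 0.3]
bar dir [110.5  21.1   7.3] 0.18832356466691516
station +y 1.7630581397377296 431.37198492662793 expect 430
1.641012466072301 109.98248134577271
lid1 disc [ 590.8639246  -146.6135911   119.15724116] [0.1, 0.1]
lid2 disc [573.23313092 -74.11022833 119.5711135 ] [0.1, 0.1]
tray [[356.5, 221.1999969482422], [361.29998779296875, 190.3000030517578], [406.79998779296875, 197.3000030517578], [402.1000061035156, 228.1999969482422]] [[405, 197], [398, 227], [358, 218], [361, 194]] [[572.0, -490.0], [477.0, -464.0], [508.0, -338.0], [584.0, -351.0]]
tray [[170.8000030517578, 317.8999938964844], [221.89999389648438, 270.6000061035156], [251.8000030517578, 302.8999938964844], [200.6999969482422, 350.20001220703125]] [[250, 301], [202, 349], [174, 320], [221, 276]] [[608.0, -347.0], [584.0, -515.0], [476.0, -498.0], [498.0, -332.0]]
```

The triangulation agrees with the text: pivot to bar 431 mm (430 expected), knob radius 110 mm. Station yaw is about 0.192 and the cover sits at about -0.12. The bottle is on the station's +x side, so the cover has to swing negative. I'll move to the knob.

Call:
{"name": "drive_tool", "arguments": {"motion": "25 -40 0 0 0 -0.083 1; 50 -80 0 0 0 -0.166 1; 75 -120 0 0 0 -0.249 1; 100 -160 0 0 0 -0.332 1; 125 -200 0 0 0 -0.415 1"}}

```text
time_s: 0.72
tool_pos: [294.4, 452.2, 404.5]
eef_rot: [-3.141, 0.0, 2.471]
contact_force: [0.5, 0.3, 0.1]
finger_gap: 1.001
finger_force: 0.0
```

Call:
{"name": "drive_tool", "arguments": {"motion": "25 -40 0 0 0 -0.083 0.8; 50 -80 0 0 0 -0.166 0.6; 75 -120 0 0 0 -0.249 0.6; 100 -160 0 0 0 -0.332 0.6; 125 -200 0 0 0 -0.415 0.6"}}

```text
time_s: 1.35
tool_pos: [419.3, 252.1, 404.6]
eef_rot: [-3.142, 0.0, 2.056]
contact_force: [1.0, -0.2, -0.4]
finger_gap: 0.603
finger_force: 0.0
```

Call:
{"name": "drive_tool", "arguments": {"motion": "28 -45 0 0 0 -0.1 0.6; 57 -91 0 0 0 -0.2 0.6; 85 -137 0 0 0 -0.3 0.6; 113 -182 0 0 0 -0.417 0.6; 113 -182 0 0 0 -0.417 0.6"}}

```text
time_s: 1.98
tool_pos: [533.0, 69.0, 404.0]
eef_rot: [-3.14, 0.0, 1.637]
contact_force: [0.2, 0.3, -0.1]
finger_gap: 0.601
finger_force: 0.0
```

Call:
{"name": "drive_tool", "arguments": {"motion": "0 0 -30 0 0 0 0.6; 0 0 -60 0 0 0 0.6; 0 0 -91 0 0 0 0.6; 0 0 -91 0 0 0 0; 0 0 -91 0 0 0 0", "force": 12}}

```text
time_s: 2.6
tool_pos: [531.9, 72.0, 315.1]
eef_rot: [3.14, -0.0, 1.643]
contact_force: [-0.5, 0.5, -0.1]
finger_gap: 0.429
finger_force: 0.0
```

Call:
{"name": "drive_tool", "arguments": {"motion": "0 0 0 0 0 0 0; 0 0 0 0 0 0 0", "force": 12}}

```text
time_s: 2.85
tool_pos: [531.9, 71.6, 314.7]
eef_rot: [3.14, -0.0, 1.642]
contact_force: [-0.8, 0.3, 0.9]
finger_gap: 0.219
finger_force: 0.4
```

Run:
```python
from h import *
p=np.array([524.5,181.3]);f0=-1.5
g=lambda k:p+110*np.array([np.cos(f0-.148*k),np.sin(f0-.148*k)])
for k in range(1,11): 
    print(k,(g(k)-g(0 if k<6 else 5)).round(1),np.round(-.148*(k if k<6 else k-5),3))
```

```text
1 [-16.3   0.1] -0.148
2 [-32.3   2.5] -0.296
3 [-47.9   7.3] -0.444
4 [-62.6  14.3] -0.592
5 [-76.   23.4] -0.74
6 [-12.  11.] -0.148
7 [-22.2  23.7] -0.296
8 [-30.4  37.7] -0.444
9 [-36.5  52.8] -0.592
10 [-40.3  68.6] -0.74
```

Call:
{"name": "drive_tool", "arguments": {"motion": "0 0 0 0 0 0 0; -4 0 0 0 0 -0.035 0; -16.3 0 0 0 0 -0.148 0; -32.3 2.5 0 0 0 -0.296 0; -47.9 7.3 0 0 0 -0.444 0"}}

```text
time_s: 3.48
tool_pos: [483.6, 78.5, 314.5]
eef_rot: [3.14, 0.001, 1.192]
contact_force: [1.1, -1.2, 6.8]
finger_gap: 0.19
finger_force: 12.0
```

Call:
{"name": "drive_tool", "arguments": {"motion": "-14.7 7 0 0 0 -0.148 0; -28.1 16.1 0 0 0 -0.296 0; -40.1 27.1 0 0 0 -0.444 0; -50.3 39.8 0 0 0 -0.592 0; -58.5 53.8 0 0 0 -0.74 0"}}

```text
time_s: 4.1
tool_pos: [424.8, 132.6, 314.5]
eef_rot: [3.141, 0.001, 0.452]
contact_force: [-1.9, -3.3, 6.1]
finger_gap: 0.191
finger_force: 12.0
```

Call:
{"name": "drive_tool", "arguments": {"motion": "-6.1 15.1 0 0 0 -0.148 0; -9.9 30.9 0 0 0 -0.296 0; -9.9 30.9 0 0 0 -0.296 0; -9.9 30.9 0 0 0 -0.296 0.5; -9.9 30.9 0 0 0 -0.296 0.5"}}

```text
time_s: 4.72
tool_pos: [415.5, 163.5, 313.6]
eef_rot: [3.142, 0.0, 0.162]
contact_force: [0.1, 0.4, 0.1]
finger_gap: 0.361
finger_force: 0.0
```

Call:
{"name": "drive_tool", "arguments": {"motion": "0 0 45 0 0 0 0.5; 0 0 90 0 0 0 0.4; 21 -45 95 0 0 0.03 0.4; 42 -90 95 0 0 0.03 0.4; 63 -135 95 0 0 0.03 0.4"}}

```text
time_s: 5.35
tool_pos: [478.9, 26.9, 408.8]
eef_rot: [3.142, -0.0, 0.192]
contact_force: [-0.0, 0.7, -0.4]
finger_gap: 0.399
finger_force: 0.0
```

Call:
{"name": "drive_tool", "arguments": {"motion": "25 -54 0 0 0 0 0.4; 51 -108 0 0 0 0 0.4; 76 -162 0 0 0 0 0.4; 102 -216 0 0 0 0 0.4; 128 -270 0 0 0 0 0.4"}}

```text
time_s: 5.98
tool_pos: [607.0, -243.7, 408.5]
eef_rot: [-3.141, 0.0, 0.191]
contact_force: [0.0, 0.5, 1.0]
finger_gap: 0.399
finger_force: 0.0
```

Call:
{"name": "drive_tool", "arguments": {"motion": "0 0 -15 0 0 0 0.4; 0 0 -40 0 0 0 0.4; 0 0 -40 0 0 0 0.4"}}

```text
time_s: 6.35
tool_pos: [606.1, -240.9, 366.4]
eef_rot: [-3.139, 0.003, 0.192]
contact_force: [0.1, 1.2, -0.1]
finger_gap: 0.403
finger_force: 0.0
```

Run:
```python
from h import *
from workcell import arm
s=arm.sense();w=arm.read_camera("wrist");t=arm.read_camera("top")
pickle.dump((s,w,t),open("c1.pkl","wb"))
print(s["tool_pos"],w["fx"],w["hand_eye"].round(3).tolist())
c=cv2.resize(t["img"][130:280,150:350],(400,300))
cv2.imwrite("pics/w1.png",np.hstack([cv2.resize(w["img"],(400,300)),c]))
```

```text
[ 606.11256743 -240.93328665  366.41456108] 317.9739019614695 [[0.0, -0.966, -0.258, 70.728], [1.0, 0.001, -0.001, 0.217], [0.001, -0.258, 0.966, 19.124], [0.0, 0.0, 0.0, 1.0]]
```

View pics/w1.png

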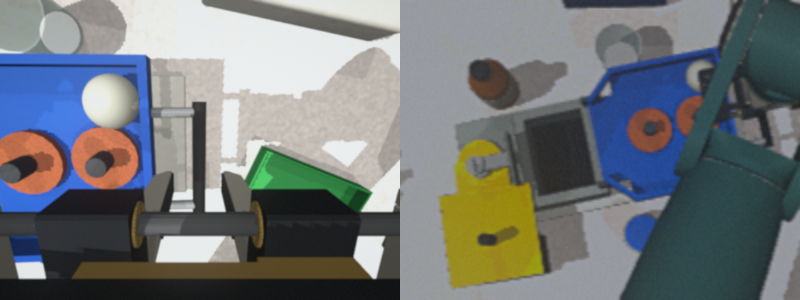

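The port is fully open with the cover swung to the foam side (top-view crop, port at about (558,148)). In the wrist view the bar (199,150) is centred between the fingers. I'll go down, pinch it and work out the arc.

Call:
{"name": "drive_tool", "arguments": {"motion": "0 0 -40 0 0 0 0.4; 0 0 -70 0 0 0 0.4; 0 0 -82 0 0 0 0.4; 0 0 -82 0 0 0 0; 0 0 -82 0 0 0 0", "force": 25}}

```text
time_s: 7.08
tool_pos: [606.8, -241.5, 288.6]
eef_rot: [3.14, -0.002, 0.192]
contact_force: [-0.1, 0.3, 0.3]
finger_gap: 0.235
finger_force: 0.0
```

Call:
{"name": "drive_tool", "arguments": {"motion": "0 0 0 0 0 0 0; 0 0 0 0 0 0 0; 0 0 0 0 0 0 0"}}

```text
time_s: 7.45
tool_pos: [606.7, -241.6, 288.2]
eef_rot: [3.14, -0.002, 0.192]
contact_force: [-0.1, 0.3, 6.4]
finger_gap: 0.143
finger_force: 25.0
```

Run:
```python
import numpy as np
u=np.array([-.191,.982]);X=np.array([.982,.191])
def pos(th,z=159):
    y,h=-250*np.cos(th)+z*np.sin(th),250*np.sin(th)+z*np.cos(th);return np.array([*(u*(y+250)),h-z])
L=[0,.05,.1,.15,.2,.23,.26,.28,.30,.32,.34,.36,.38,.4,.45,.5]
for i,t in enumerate(L):
    b=L[5*((i-1)//5)] if i else 0
    print(t,(pos(t)-pos(b)).round(1),(-X*(t-b)).round(4))
```

```text
0 [0. 0. 0.] [-0. -0.]
0.05 [-1.6  8.1 12.3] [-0.0491 -0.0096]
0.1 [-3.3 16.8 24.2] [-0.0982 -0.0191]
0.15 [-5.1 26.1 35.6] [-0.1473 -0.0286]
0.2 [-7.  35.9 46.5] [-0.1964 -0.0382]
0.23 [-8.2 42.1 52.8] [-0.2259 -0.0439]
0.26 [-1.2  6.3  6.1] [-0.0295 -0.0057]
0.28 [-2.1 10.6 10.1] [-0.0491 -0.0096]
0.3 [-2.9 15.  14. ] [-0.0687 -0.0134]
0.32 [-3.8 19.5 17.8] [-0.0884 -0.0172]
0.34 [-4.7 24.1 21.5] [-0.108 -0.021]
0.36 [-0.9  4.6  3.6] [-0.0196 -0.0038]
0.38 [-1.8  9.3  7.1] [-0.0393 -0.0076]
0.4 [-2.7 14.1 10.5] [-0.0589 -0.0115]
0.45 [-5.1 26.2 18.6] [-0.108 -0.021]
0.5 [-7.5 38.8 26.1] [-0.1571 -0.0306]
```

Call:
{"name": "drive_tool", "arguments": {"motion": "-0.8 4 6.2 -0.0245 -0.0048 0 0; -1.6 8.1 12.3 -0.0491 -0.0096 0 0; -2.5 12.4 18.3 -0.0737 -0.0144 0 0; -3.3 16.8 24.2 -0.0982 -0.0191 0 0; -5.1 26.1 35.6 -0.1473 -0.0286 0 0"}}

```text
time_s: 8.07
tool_pos: [601.7, -215.4, 322.2]
eef_rot: [2.99, -0.001, 0.192]
contact_force: [7.1, -2.1, -5.8]
finger_gap: 0.142
finger_force: 25.0
```

Call:
{"name": "drive_tool", "arguments": {"motion": "-1.9 9.8 10.9 -0.0491 -0.0096 0 0; -3.1 16 17.2 -0.0786 -0.0153 0 0; -3.1 16 17.2 -0.0786 -0.0153 0 0; -3.1 16 17.2 -0.0786 -0.0153 0 0; -3.1 16 17.2 -0.0786 -0.0153 0 0"}}

```text
time_s: 8.7
tool_pos: [598.5, -199.5, 339.9]
eef_rot: [2.911, -0.001, 0.192]
contact_force: [6.1, -3.3, -1.1]
finger_gap: 0.144
finger_force: 25.0
```

Call:
{"name": "drive_tool", "arguments": {"motion": "-0.6 3.1 3 -0.0147 -0.0029 0 0; -1.2 6.3 6.1 -0.0295 -0.0057 0 0; -1.2 6.3 6.1 -0.0295 -0.0057 0 0; -1.2 6.3 6.1 -0.0295 -0.0057 0 0; -1.2 6.3 6.1 -0.0295 -0.0057 0 0"}}

```text
time_s: 9.32
tool_pos: [597.3, -193.2, 346.0]
eef_rot: [2.881, -0.001, 0.192]
contact_force: [6.0, -2.7, -1.5]
finger_gap: 0.139
finger_force: 25.0
```

Run:
```python
from h import *
from workcell import arm
s=arm.read_camera("scene");t=arm.read_camera("top")
cv2.imwrite("pics/v2.png",np.hstack([cv2.resize(s["img"][100:280,200:440],(400,300)),cv2.resize(t["img"][130:280,150:350],(400,300))]))
```

```text
(no output)
```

View pics/v2.png

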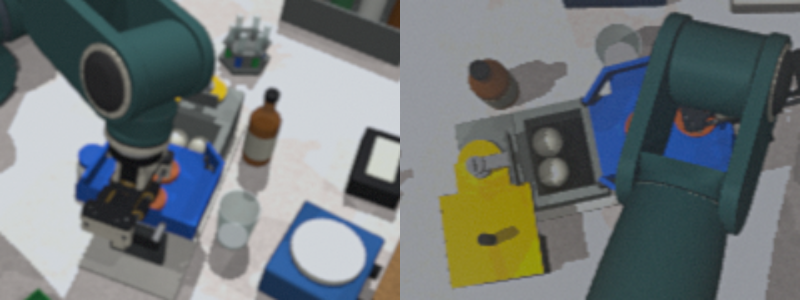

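Both balls are in the port (top-view crop (549,141) and (552,172)) and both lids are still on the board. I'll lower the board along the reverse arc.

Call:
{"name": "drive_tool", "arguments": {"motion": "2.4 -12.5 -12.4 0.0589 0.0115 0 0; 4.3 -22.3 -23.3 0.108 0.021 0 0; 6.1 -31.6 -34.7 0.1571 0.0306 0 0; 7.1 -36.9 -41.8 0.1866 0.0363 0 0; 8.1 -42 -49 0.216 0.042 0 0"}}

```text
time_s: 10.05
tool_pos: [605.5, -235.4, 296.6]
eef_rot: [3.102, -0.001, 0.192]
contact_force: [4.8, -0.1, -0.6]
finger_gap: 0.14
finger_force: 25.0
```

Call:
{"name": "drive_tool", "arguments": {"motion": "0.6 -3.2 -5 0.02 0.004 0 0; 1 -5 -8 0.03 0.006 0 0; 1.3 -6.4 -9.9 0.0393 0.0076 0 0; 1.3 -6.4 -9.9 0.0393 0.0076 0 0; 1.3 -6.4 -9.9 0.0393 0.0076 0 0.4"}}

```text
time_s: 10.68
tool_pos: [606.5, -241.6, 287.2]
eef_rot: [3.141, -0.0, 0.192]
contact_force: [-0.4, -0.1, -0.1]
finger_gap: 0.207
finger_force: 0.0
```

Call:
{"name": "drive_tool", "arguments": {"motion": "0 0 0 0 0 0 0.4; 0 0 20 0 0 0 0.4; 0 0 60 0 0 0 0.4; 0 0 110 0 0 0 0.4; 0 0 130 0 0 0 0.4"}}

```text
time_s: 11.3
tool_pos: [606.3, -241.3, 421.6]
eef_rot: [3.139, -0.004, 0.192]
contact_force: [0.2, 0.4, 0.0]
finger_gap: 0.403
finger_force: 0.0
```

```bash
cat > look.py <<'E'
from h import *
from workcell import arm
import sys
s=arm.sense();w=arm.read_camera("wrist");pickle.dump((s,w),open(sys.argv[1]+".pkl","wb"));cv2.imwrite(f"pics/{sys.argv[1]}.png",w["img"])
T=T_of(s,w["hand_eye"]);print(s["tool_pos"].round(1),s["eef_rot"].round(3),"cam",T[:3,3].round(0))
for k in("terra","green"):
    for b in blobs(w["img"],masks()[k],200)[0]: print(k,b,plane(w,b[0],119 if k=="terra" else 4,T).round(1))
E
python3 look.py wa
python3 - <<'E'
from h import *
d=pickle.load(open("c0.pkl","rb"))
p=tri(ray(d["top"],(381.7,209.25)),ray(d["scene"],(211.3,310.4)));print(p,plane(d["top"],(381.7,209.25),20),plane(d["scene"],(211.3,310.4),20))
from workcell import arm
t=arm.read_camera("top");pickle.dump(t,open("c2.pkl","wb"))
for b in blobs(t["img"],masks()["terra"],40)[0]: print(b,plane(t,b[0],119))
E
```

```text
[ 606.3 -241.3  421.6] [ 3.139 -0.004  0.192] cam [ 676. -228.  403.]
terra ([170.5, 203.6], 3273, [132, 171, 75, 69]) [ 588.1 -146.8  119. ]
terra ([85.6, 208.2], 3253, [45, 175, 77, 71]) [568.8 -70.5 119. ]
green ([406.2, 243.4], 4626, [342, 204, 142, 71]) [ 557.8 -429.1    4. ]
(array([ 534.7141473 , -419.40367095,   13.35619306]), [1.7, 1.7]) [ 535.17751687 -416.73318717   20.        ] [ 535.92502118 -422.23482405   20.        ]
([293.3, 186.1], 111, [289, 178, 12, 19]) [ 599.55027108 -133.07313105  119.        ]
([274.0, 195.0], 262, [265, 185, 20, 21]) [573.6715141  -74.65317478 119.        ]
```

View pics/wa.png

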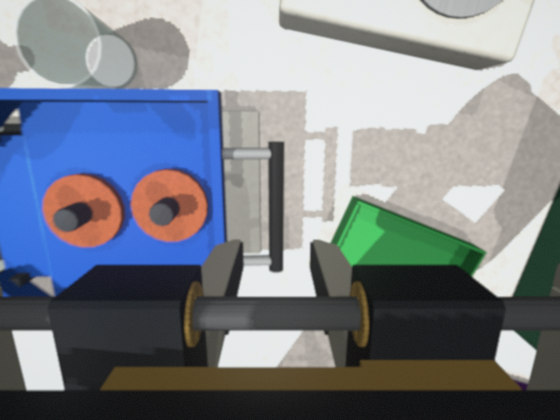

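The lids lie where they were (wrist pixels (169,205) and (83,210)), and the board is at rest. I'll check the lid heights by triangulating the wrist view against the top view.

Run:
```python
from h import *
d=pickle.load(open("c0.pkl","rb"));t=d["top"];s,w=pickle.load(open("wa.pkl","rb"));T=T_of(s,w["hand_eye"])
q=lambda a:(170+(a[0]+.5)/4-.5,140+(a[1]+.5)/4-.5)
for n,a,b in(("knob1",q((518,188)),(163,212)),("knob2",q((420,213)),(65,219)),("disc1",(298.5,188),(169.5,205.5)),("disc2",(274.5,195),(83.5,210.5))):
    x,e=tri(ray(t,a),ray(w,b,T));print(n,x.round(1),e)
```

```text
knob1 [ 591.3 -150.4  153.5] [1.3, 1.3]
knob2 [573.3 -77.9 161.5] [0.7, 0.7]
disc1 [ 590.8 -149.   132. ] [1.1, 1.1]
disc2 [571.6 -76.5 132.9] [0.1, 0.1]
```

Call:
{"name": "drive_tool", "arguments": {"motion": "-8 46 0 0 0 0 0.37; -15.8 92 0 0 0 0 0.37; -15.8 92 -35 0 0 0 0.37; -15.8 92 -50 0 0 0 0.37; -15.8 92 -50 0 0 0 0.37", "force": 15}}

```text
time_s: 12.02
tool_pos: [590.7, -149.8, 365.0]
eef_rot: [-3.14, 0.003, 0.191]
contact_force: [-0.6, -0.7, 0.8]
finger_gap: 0.366
finger_force: 0.0
```

```bash
python3 look.py wb
```

```text
[ 590.7 -149.8  365. ] [-3.14e+00  3.00e-03  1.91e-01] cam [ 660. -137.  346.]
terra ([274.6, 222.4], 4582, [231, 183, 89, 84]) [ 588.5 -148.7  119. ]
terra ([171.2, 225.6], 4746, [123, 188, 94, 78]) [571.2 -73.1 119. ]
green ([492.6, 256.9], 7254, [419, 209, 141, 88]) [ 559.3 -411.1    4. ]
green ([519.3, 338.6], 594, [493, 331, 46, 22]) [ 461.1 -484.1    4. ]
```

View pics/wb.png

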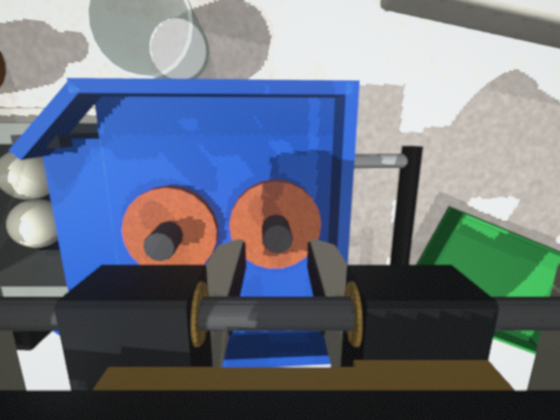

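The rear lid's knob (277,233) is centred between the fingers at column 277, and both balls are visible in the port at the left. I'll descend and grip.

Call:
{"name": "drive_tool", "arguments": {"motion": "0 0 -20 0 0 0 0.37; 0 0 -38 0 0 0 0.37; 0 0 -46 0 0 0 0.37; 0 0 -46 0 0 0 0.37; 0 0 -46 0 0 0 0", "force": 15}}

```text
time_s: 12.7
tool_pos: [590.8, -149.5, 321.3]
eef_rot: [3.141, -0.001, 0.192]
contact_force: [-0.0, -0.9, 0.1]
finger_gap: 0.302
finger_force: 0.0
```

Call:
{"name": "drive_tool", "arguments": {"motion": "0 0 0 0 0 0 0; 0 0 0 0 0 0 0; 0 0 0 0 0 0 0"}}

```text
time_s: 13.08
tool_pos: [590.8, -149.5, 321.4]
eef_rot: [3.141, -0.001, 0.192]
contact_force: [-0.7, -0.1, 6.2]
finger_gap: 0.21
finger_force: 15.0
```

Call:
{"name": "drive_tool", "arguments": {"motion": "0 0 5 0 0 0 0; 0 0 25 0 0 0 0; 0 0 60 0 0 0 0; 0 0 75 0 0 0 0; 0 0 75 0 0 0 0"}}

```text
time_s: 13.7
tool_pos: [590.8, -149.4, 396.9]
eef_rot: [3.141, -0.002, 0.192]
contact_force: [0.1, 0.2, -1.0]
finger_gap: 0.213
finger_force: 14.8
```

Call:
{"name": "drive_tool", "arguments": {"motion": "-7.8 -39 0 0 0 0.15 0; -15.6 -78 0 0 0 0.3 0; -23.4 -117 0 0 0 0.45 0; -31 -156 0 0 0 0.6 0; -39 -195 0 0 0 0.75 0"}}

```text
time_s: 14.32
tool_pos: [551.3, -345.7, 394.1]
eef_rot: [-3.14, 0.0, 0.947]
contact_force: [0.7, -0.6, -1.7]
finger_gap: 0.215
finger_force: 14.8
```

Call:
{"name": "drive_tool", "arguments": {"motion": "-7.8 -39 -10 0 0 0.15 0; -15.6 -78 -30 0 0 0.3 0; -23.5 -116.5 -60 0 0 0.47 0; -23.5 -116.5 -90 0 0 0.47 0; -23.5 -116.5 -90 0 0 0.47 0"}}

```text
time_s: 14.95
tool_pos: [527.7, -460.9, 301.7]
eef_rot: [-3.137, -0.003, 1.411]
contact_force: [-0.5, 0.0, -0.6]
finger_gap: 0.213
finger_force: 14.8
```

```bash
python3 look.py wc
python3 - <<'E'
from h import *
s,w=pickle.load(open("wc.pkl","rb"));T=T_of(s,w["hand_eye"])
for p in ((100,100),(460,100)): print(plane(w,p,30,T))
o=np.linalg.inv(T)
for L in (33,-33): pass
for a,b in ((60,90),(60,-90),(-60,90),(-60,-90)):
    c=np.array([535,-419.5,30])+a*np.array([.988,-.155,0])+b*np.array([.155,.988,0])
    v=o[:3,:3]@c+o[:3,3];print(c.round(0),(v[:2]/v[2]*w["fx"]+[w["cx"],w["cy"]]).round(0))
E
```

```text
[ 527.7 -460.9  301.7] [-3.137e+00 -3.000e-03  1.411e+00] cam [ 538. -391.  283.]
terra ([273.6, 223.9], 3877, [219, 196, 111, 67]) [ 527.8 -441.6  119. ]
terra ([276.1, 289.6], 436, [256, 278, 41, 18]) [ 522.8 -480.7  119. ]
green ([285.8, 136.5], 15533, [221, 66, 127, 172]) [ 543.4 -401.8    4. ]
[ 408.18280587 -351.75113721   30.        ]
[ 676.44417338 -394.99579422   30.        ]
[ 608. -340.   30.] [363.  36.]
[ 580. -518.   30.] [349. 267.]
[ 490. -321.   30.] [196.  37.]
[ 462. -499.   30.] [210. 267.]
```

View pics/wc.png

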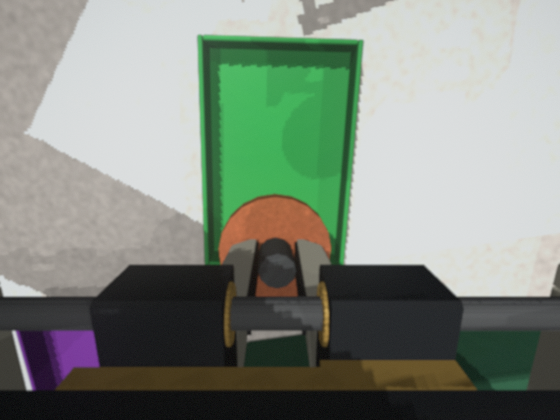

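The outer tray corners are at (200,37) and (362,40), within 4 px of where my tray estimate puts them, and the lid is held level. I'll lower it into the tray.

Call:
{"name": "drive_tool", "arguments": {"motion": "0 0 -45 0 0 0 0; 0 0 -80 0 0 0 0; 0 0 -94 0 0 0 0; 0 0 -97 0 0 0 0; 0 0 -97 0 0 0 0"}}

```text
time_s: 15.62
tool_pos: [528.6, -461.1, 210.5]
eef_rot: [3.14, 0.001, 1.412]
contact_force: [1.2, -1.2, -0.6]
finger_gap: 0.209
finger_force: 14.8
```

Call:
{"name": "drive_tool", "arguments": {"motion": "0 0 -2 0 0 0 0; 0 0 -4 0 0 0 0; 0 0 -4 0 0 0 0"}}

```text
time_s: 16.0
tool_pos: [528.2, -461.2, 206.1]
eef_rot: [3.141, 0.001, 1.412]
contact_force: [-4.2, 1.3, 9.2]
finger_gap: 0.21
finger_force: 15.0
```

Call:
{"name": "drive_tool", "arguments": {"motion": "0 0 0 0 0 0 0.37; 0 0 0 0 0 0 0.37; 0 0 10 0 0 0 0.37; 0 0 60 0 0 0 0.37; 0 0 120 0 0 0 0.37"}}

```text
time_s: 16.62
tool_pos: [528.0, -460.8, 325.8]
eef_rot: [-3.14, -0.001, 1.412]
contact_force: [0.7, -0.9, 0.1]
finger_gap: 0.37
finger_force: 0.0
```

Call:
{"name": "drive_tool", "arguments": {"motion": "0 0 50 0 0 0 0.37; 5 48 71 0 0 -0.15 0.37; 11 96 71 0 0 -0.3 0.37; 16 144 71 0 0 -0.45 0.37; 22 192 71 0 0 -0.6 0.37"}}

```text
time_s: 17.25
tool_pos: [550.0, -267.4, 396.6]
eef_rot: [3.141, -0.0, 0.807]
contact_force: [0.0, 0.1, -0.1]
finger_gap: 0.371
finger_force: 0.0
```

Call:
{"name": "drive_tool", "arguments": {"motion": "6 48 0 0 0 -0.155 0.37; 11 96 0 0 0 -0.31 0.37; 17 144 0 0 0 -0.465 0.37; 22.5 191.7 0 0 0 -0.62 0.37; 22.5 191.7 -20 0 0 -0.62 0.37"}}

```text
time_s: 17.88
tool_pos: [572.9, -74.7, 377.7]
eef_rot: [3.141, -0.003, 0.193]
contact_force: [0.6, -0.9, -0.8]
finger_gap: 0.369
finger_force: 0.0
```

```bash
python3 look.py wd
```

```text
[572.9 -74.7 377.7] [ 3.141e+00 -3.000e-03  1.930e-01] cam [642. -61. 359.]
terra ([277.0, 220.5], 4281, [236, 183, 84, 80]) [570.3 -76.2 119. ]
green ([526.0, 254.7], 4905, [490, 204, 70, 93]) [ 551.  -385.1    4. ]
```

View pics/wd.png

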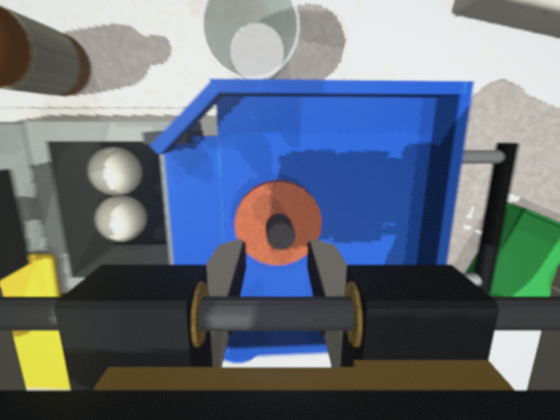

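The second lid's knob (280,233) is nearly centred between the fingers, and the arm is still settling the last 2 mm. I'll descend and grip.

Call:
{"name": "drive_tool", "arguments": {"motion": "0 0 -15 0 0 0 0.37; 0 0 -36 0 0 0 0.37; 0 0 -51 0 0 0 0.37; 0 0 -51 0 0 0 0.37; 0 0 -51 0 0 0 0", "force": 15}}

```text
time_s: 18.55
tool_pos: [572.9, -77.4, 325.2]
eef_rot: [3.141, -0.001, 0.192]
contact_force: [-0.1, 0.0, 0.4]
finger_gap: 0.305
finger_force: 0.0
```

Call:
{"name": "drive_tool", "arguments": {"motion": "0 0 0 0 0 0 0; 0 0 0 0 0 0 0; 0 0 0 0 0 0 0"}}

```text
time_s: 18.92
tool_pos: [572.8, -77.3, 325.5]
eef_rot: [3.141, -0.001, 0.192]
contact_force: [0.9, -0.5, 5.5]
finger_gap: 0.212
finger_force: 15.0
```

Call:
{"name": "drive_tool", "arguments": {"motion": "0 0 5 0 0 0 0; 0 0 25 0 0 0 0; 0 0 60 0 0 0 0; 0 0 75 0 0 0 0; 0 0 75 0 0 0 0"}}

```text
time_s: 19.55
tool_pos: [572.8, -77.2, 400.9]
eef_rot: [3.141, -0.002, 0.192]
contact_force: [-0.2, 0.1, -1.4]
finger_gap: 0.211
finger_force: 14.8
```

Call:
{"name": "drive_tool", "arguments": {"motion": "-4 -38 0 0 0 0.15 0; -8 -75 0 0 0 0.3 0; -12 -113 0 0 0 0.45 0; -16 -150 0 0 0 0.6 0; -20 -188 0 0 0 0.75 0"}}

```text
time_s: 20.18
tool_pos: [552.4, -266.4, 398.2]
eef_rot: [-3.14, 0.0, 0.947]
contact_force: [0.8, 0.8, -0.7]
finger_gap: 0.216
finger_force: 14.8
```

Call:
{"name": "drive_tool", "arguments": {"motion": "-4 -38 0 0 0 0.15 0; -8 -75 0 0 0 0.3 0; -11.5 -112.7 -20 0 0 0.47 0; -11.5 -112.7 -70 0 0 0.47 0; -11.5 -112.7 -120 0 0 0.47 0"}}

```text
time_s: 20.8
tool_pos: [540.7, -378.2, 276.8]
eef_rot: [-3.14, -0.001, 1.411]
contact_force: [0.5, 0.7, -1.2]
finger_gap: 0.212
finger_force: 14.8
```

Call:
{"name": "drive_tool", "arguments": {"motion": "0 0 -30 0 0 0 0; 0 0 -60 0 0 0 0; 0 0 -69 0 0 0 0; 0 0 -72 0 0 0 0; 0 0 -75 0 0 0 0"}}

```text
time_s: 21.42
tool_pos: [541.4, -378.1, 205.9]
eef_rot: [3.141, 0.001, 1.412]
contact_force: [-6.6, 2.1, 8.8]
finger_gap: 0.209
finger_force: 15.0
```

Contact at 9 N, same height as the first lid. I'll release, lift and back away.

Call:
{"name": "drive_tool", "arguments": {"motion": "0 0 0 0 0 0 0.37; 0 0 0 0 0 0 0.37; 0 0 10 0 0 0 0.37; 0 0 60 0 0 0 0.37; 0 0 120 0 0 0 0.37"}}

```text
time_s: 22.05
tool_pos: [541.0, -377.8, 326.1]
eef_rot: [-3.14, -0.001, 1.412]
contact_force: [0.3, -0.1, 1.3]
finger_gap: 0.373
finger_force: 0.0
```

Call:
{"name": "drive_tool", "arguments": {"motion": "0 0 50 0 0 0 0.37; -50 0 70 0 0 0 0.37; -100 0 70 0 0 0 0.37; -100 0 70 0 0 0 0.37; -100 0 70 0 0 0 0.37"}}

```text
time_s: 22.68
tool_pos: [441.4, -377.9, 395.5]
eef_rot: [3.14, 0.0, 1.411]
contact_force: [0.1, -0.5, -0.0]
finger_gap: 0.37
finger_force: 0.0
```

Run:
```python
from h import *
from workcell import arm
s=arm.read_camera("scene");t=arm.read_camera("top")
cv2.imwrite("pics/fin.png",np.hstack([cv2.resize(s["img"][120:370,150:390],(390,406)),cv2.resize(t["img"][130:280,150:430],(410,220),interpolation=cv2.INTER_CUBIC).__class__(0) if 0 else cv2.resize(t["img"][110:370,170:430],(406,406))]))
```

```text
(no output)
```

View pics/fin.png

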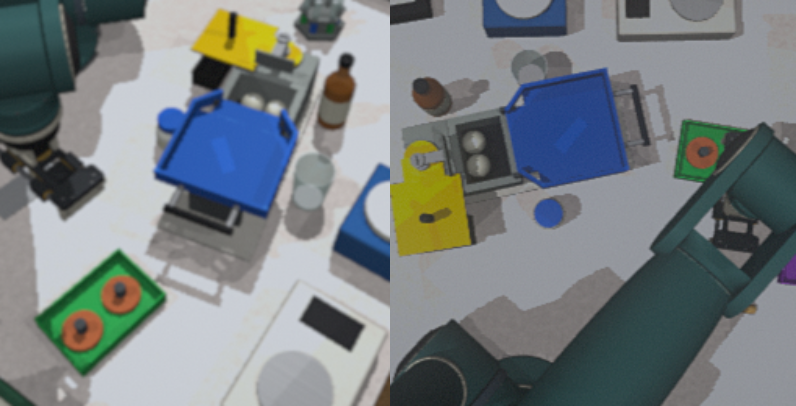

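Everything is as asked: both lids lie flat, knob up, in the green tray (scene crop (83,328) and (121,294)), the balls are in the port, the board is at rest and the cover is open.

```bash
python3 -c "
from workcell import arm
print(arm.sign_off())"
```

```text
the job is handed in; nothing more can be done
None
```

The job is handed in after about 23 s of the 72 s: the cover is open on the foam-block side, both balls are in the port, the board is back at rest, and both lids lie flat, knob up, side by side in the green tray.

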